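# Open the spring-lidded microcentrifuge on the bone lab bench

### The job

Open the microcentrifuge so that the tubes in its rotor can be reached: press down the ribbed release tab at the middle of its front ledge with the fingertips so that the lid springs up, then gently push the lid back from the front until it is fully open and stays leaning back on its stop. Do not press the round short-spin key beside the tab; nothing is to be picked up, and the jar, rack, brush and everything else loose on the bench stay where they are.

Things in the scene. Friction and masses are not known exactly. Their poses are not given: they have to be found in the camera images.
- centrifuge: White benchtop microcentrifuge, fixed: 210 deep (x), 176 wide (y), 94 high to its bowl's rim, 129 with the grey lid shut. Origin under its centre; x from the front (towards the robot) to the hinge at the back, y to the robot's left, z up. Its front 50 mm (x -105 to -55) is a lower ledge, top at z = 76: display at y = +58, release tab at y = 0, round key at y = -58
- tab_press (a point): Where to press: top of the grey ribbed release tab, a plate 46 wide (y), 36 deep (x), 10 mm above the ledge. At rest x = -94, y = 0, z = 86 in the machine's frame, 14 mm behind the tab's front edge; 19 mm behind it a catch 30 wide rises to z = 114 and hooks over the lid. Pressed straight down it frees the lid after about 3 mm (4 N), stops solid after 5 mm and springs back
- release_tab (a joint): Angle of the release tab, rad: 0 at rest, lets the lid go at about 0.14, solid stop at 0.24
- lid (a joint): Lid angle, rad: 0 shut and latched. Once freed, its spring lifts it in about half a second to 0.75, where the spring ends and it waits (a hand above it holds it down). From there it has to be pushed, about 0.2 N m, less near upright; below about 1.5 it sinks back to 0.75. Past upright it leans on its stop at 1.75 (fully open) and stays
- lid_hinge (a point): Middle of the lid's hinge axis: x = +97, y = 0, z = 106 in the machine's frame; the axis runs along the machine's y. The lid is a plate 166 wide, 12 thick, reaching 152 from the axis to the front, with a dome 15 high on top; its underside is 8 mm below the axis when shut. Under it is a rotor bowl 128 across
- lid_lip (a point): Middle of the lower front edge of the lid's lip, a tongue 60 wide, 9 thick, sticking out 10 mm from the lid's front: shut, 162 mm in front of the hinge axis and 8 mm below it. Moves with the lid; at 0.75 rad it is about 124 mm in front of the axis and 210 above the bench. Push here or on the lid's underside behind it
- key_top (a point): Top centre of the round short-spin key, 18 across, 58 mm to the right of the release tab (machine's y = -58), top at z = 86. Not to be pressed
- spin_key (a joint): Travel of the short-spin key, m: 0 at rest, 0.004 fully down. Not to be pressed
- specimen_jar: Small glass jar with a white cap, 58 across, 62 high, standing loose to the left of the centrifuge; origin under its centre. Leave alone
- tube_rack: White tube rack 52 x 105 (its y) x 39 high, loose, to the right of the centrifuge; origin under its centre. Leave alone
- toothbrush: Toothbrush lying bristles up, 190 long (its x), 12 wide, 19 high at the bristles, loose, lying across the bench in front and to the right of the centrifuge; origin on the underside near its middle. Leave alone
- long_bone: Bone about 115 long (its x), 24 high, loose on the foam sheet at the left; origin at its underside. Leave alone
- vertebra: Small vertebra, 47 x 50, 20 high, loose on the foam sheet at the left; origin under its round body. Leave alone
- pencil: Pencil 165 long (its x), 7 thick, loose on the record form at the right; origin at its underside. Leave alone
- fragment_box: Clear square box of bone fragments, 85 x 85 x 30 high, loose, in front and to the left of the centrifuge; origin under its centre. Leave alone

How it is judged:
By the outcome, as a careful person would: the job done as asked, in the order asked, and still so for the second after the job is handed in, with the robot touching nothing.
It also fails if it takes over 45 s, if anything falls off the work surface, if the arm or the gripper's body presses on something with over 40 N, if the wrist force passes 120 N, or if a joint passes its speed limit or range.

### The arm

A 6-joint arm with a two-finger parallel gripper is mounted at the origin on the work surface. World frame = base frame: x ahead of the robot, y to its left, z up, the work surface at z = 0. Lengths are in m, angles in rad, forces in N, time in s.
With the tool pointing down it reaches from about 0.25 to 0.775 m from the base axis. Payload 4 kg.
Tool frame: the origin (TCP) lies at the very end of the fingers, on their centre line; the grasp point (between the pads) lies 19 mm behind it; z points along the fingers, y is the line along which they close (so a half turn about z gives the same grasp; the last joint's range is limited). The gripper opens to 94 mm and grips with 3 to 60 N. Pads are 16 mm wide; open, the fingers measure 119 mm over their backs; the gripper's body (75 mm by 177 mm) begins 78 mm behind the grasp point.
Start: joints at [-1.362, 0.087, 1.371, -0, 1.684, -0.103], TCP at [0.169, -0.524, 0.206] pointing down, gripper open.
Joint ranges: [-3.1, 3.1], [-0.76, 2.03], [0.27, 2.55], [-1.08, 4.22], [0.17, 2.65], [-2.57, 2.57]. Speed limits (rad/s): [2.79, 2.79, 3.14, 3.14, 3.14, 3.14].

### API

Orientations are given as [roll, pitch, yaw] about the fixed x, y, z axes, in that order (R = Rz(yaw) Ry(pitch) Rx(roll)).
In Python, from bench import robot, vision gives the robot as it stands.
- The arm moves only by the shell command python3 -m crank 'ROWS'. ROWS is JSON, a list of rows, each a list of 3 entries, a list of its own where there are three numbers: the closure, from 0 (fully open) to 1 (shut), then the shift along the tool's x, y, z in m, then the turn, a rotation vector about the tool's x, y, z in degrees. A call has 1 to 8 rows; each row shifts and turns the commanded pose from where the row before left it, along the tool's axes as they then stand; what a row does not reach is not made up. A row lasts 1/10 s, in which the tool goes at most 50 mm and 8.59 degrees, less where a joint would pass 70% of its speed; a pose out of reach is approached as far as the arm can. A call with a gripper value outside its range is refused whole. The fingers move at their own pace and stop on an object; the grip force is fixed at half the most. Time passes only in rows, so rows that do not move let the fingers close. It gives the time, the measured TCP pose, the force, the opening and the grip force at its end, in the units of the state.
- robot.get_obs(): the state, without advancing time (a new reading comes with each control period).
- vision.snapshot(name): name is "scene" or "top"; returns a dict with "color" (420x560x3 uint8, red, green, blue), "z_map" (420x560 float32, m along the optical axis (not along the pixel's ray), 0 where there is no reading), "fx", "fy", "cx", "cy" (pixels), "R" (3x3) and "t" (3): a world point X has camera coordinates R X + t. Camera axes: x right, y down, z forward; pixel columns grow to the right and rows downward; lengths in m; the calibration is good to about 2 mm. A picture is of the moment at which its call begins.
- robot.close_job(): hands the job in; it is judged then, once.
The state is a dict: "time": time; "joint_positions": joint angles; "qvel": joint speeds; "joint_torque": joint torques, N m; "tool_pos": TCP position; "ee_rot": TCP orientation; "wrist_force": force on the tool from outside, world axes, zero at the start; "wrist_torque": the same for the moment, N m; "width": finger opening in m; "finger_force": force on a finger pad.
Only numpy, scipy, OpenCV 4.12 (cv2) and the standard library are available. Lean on these libraries where they do the work, as an engineer would, in place of code of your own. Each camera call takes 0.05 s, during which the arm holds its last target. There are 200 camera calls.

## Working session

There is one attempt and no reset: what is moved stays moved. The work goes in short steps, Python scripts to look and compute and a shell command to move; the robot and the scene stay as the last step left them, time stands still between calls to the robot, and variables do not carry over. Pictures are saved under pics/ and viewed, at most 10 in all, crops included, and the job is handed in when it is done.

```bash
mkdir -p pics; cat > h.py <<'E'
import numpy as np,cv2
from bench import robot,vision
def snap(n,f):
    s=vision.snapshot(n); np.savez('/tmp/%s.npz'%n,**s)
    cv2.imwrite(f,cv2.resize(s['color'][:,:,::-1],None,fx=1.42,fy=1.42)); return s
def cloud(s):
    z=s['z_map']; v,u=np.indices(z.shape)
    c=np.stack([(u-s['cx'])/s['fx']*z,(v-s['cy'])/s['fy']*z,z],-1)
    return (c-s['t'])@s['R']
E
python3 - <<'E'
from h import *
for n in('top','scene'):
    s=snap(n,'pics/%s0.png'%n); print(n,-s['R'].T@s['t'],s['fx'])
o=robot.get_obs(); print(o['time'],o['tool_pos'],o['ee_rot'],o['wrist_force'])
E
```

```text
top [0.33941274 0.03987834 1.60603985] 500.2547254554786
scene [1.28806743 0.9235471  1.31612945] 532.8783365495149
0.1 [ 0.16861145 -0.52298892  0.20443116] [-3.13960665e+00 -1.98943150e-04  3.11786602e-01] [-0.37838379  0.65810261 -0.15892374]
```

View pics/top0.png

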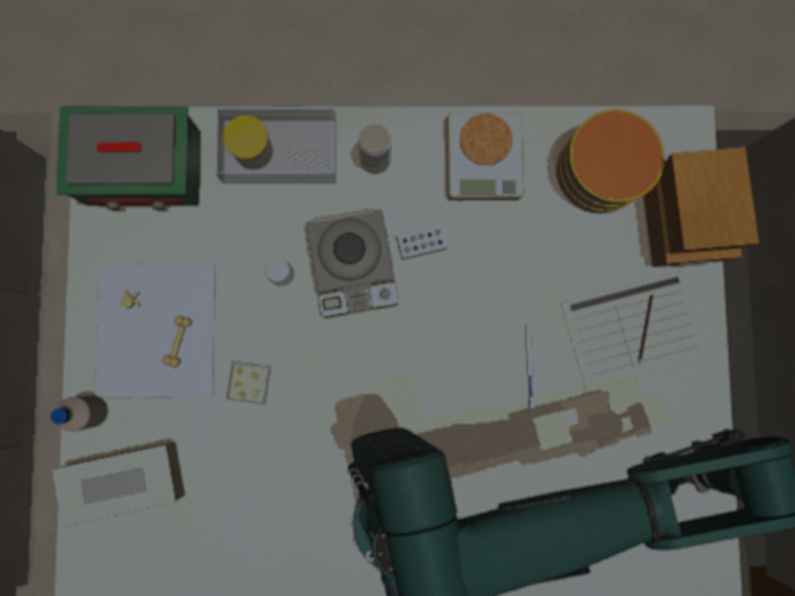

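View pics/scene0.png

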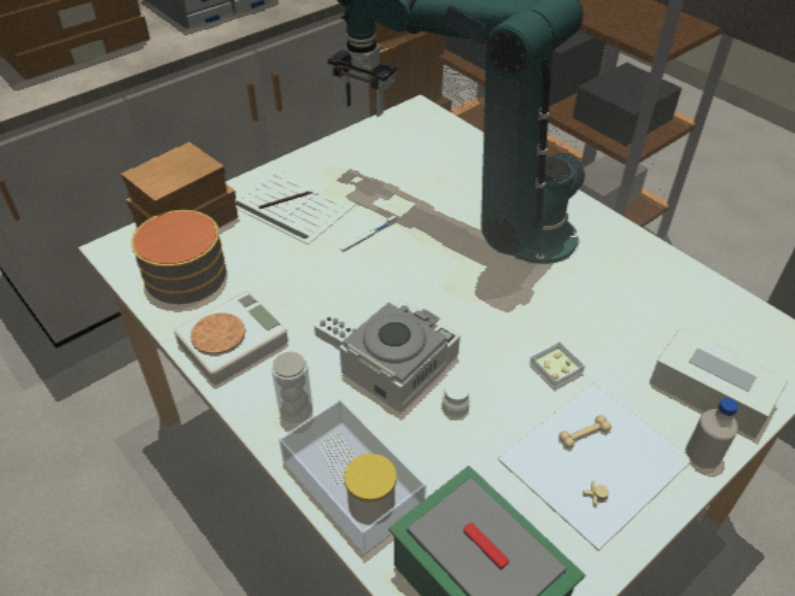

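The top view shows the centrifuge at about (350,262), with its front ledge towards the robot: display at (333,303), tab at about (358,298), key at (385,294). The brush is at (530,365), well clear. Next I'll take an enlarged crop and fit the pose from depth.

```bash
python3 - <<'E'
from h import *
s=dict(np.load('/tmp/top.npz')); P=cloud(s)
c=s['color'][140:230,205:290,::-1]; cv2.imwrite('pics/crop0.png',cv2.resize(c,None,fx=6.5,fy=6.5,interpolation=cv2.INTER_CUBIC))
m=np.zeros(P.shape[:2],bool); m[140:228,205:284]=1
m&=(P[...,2]>.06)&(P[...,2]<.15)
Q=P[m]; r=cv2.minAreaRect(Q[:,:2].astype(np.float32)*1000); print(r)
lid=Q[(Q[:,2]>.104)]; r2=cv2.minAreaRect(lid[:,:2].astype(np.float32)*1000); print(r2, Q[:,2].max())
# dome center
E
```

```text
((567.3670654296875, 102.1227798461914), (213.97190856933594, 174.45860290527344), 9.801420211791992)
((583.0557861328125, 104.63613891601562), (181.40443420410156, 165.43295288085938), 9.667438507080078) 0.13646027669270602
```

View pics/crop0.png

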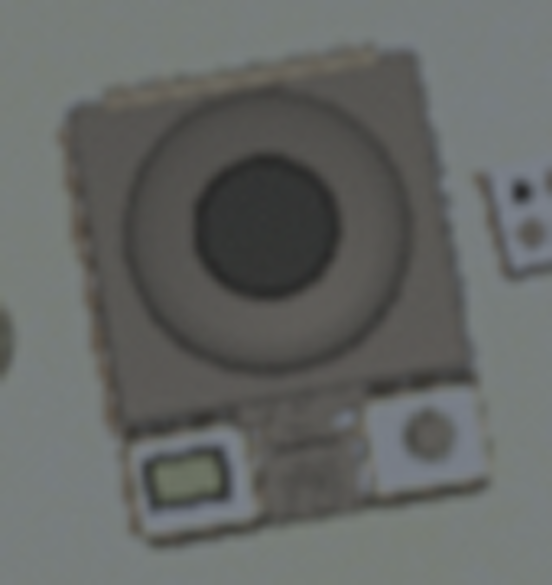

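```bash
cat >> h.py <<'E'
def px(s,u,v,z):
    C=-s['R'].T@s['t']; d=s['R'].T@np.array([(u-s['cx'])/s['fx'],(v-s['cy'])/s['fy'],1]); return C+d*(z-C[2])/d[2]
YAW=np.radians(9.75)
E
python3 - <<'E'
from h import *
s=dict(np.load('/tmp/top.npz'))
c,n=np.cos(YAW),np.sin(YAW);R=np.array([[c,-n],[n,c]])
g=lambda x,y:(205+x/6.5-.5,140+y/6.5-.5)
for nm,p,z,m in [('key',(430,435),.086,(None,-.058)),('disp',(187,479),.077,(None,.058)),('dome',(268,228),.129,None),('tabL',(252,485),.086,(0,.023)),('tabR',(360,467),.086,(0,-.023)),('fl',(140,545),.076,(-.105,.088)),('fr',(490,487),.076,(-.105,-.088)),('bl',(65,115),.1,0),('br',(412,55),.1,0)]:
    w=px(s,*g(*p),z)[:2]; print(nm,w.round(4),'in machine of rect centre',(R.T@(w-[.5674,.1021])).round(4))
o=robot.get_obs();print(o['joint_positions'])
E
```

```text
key [0.4978 0.0322] in machine of rect centre [-0.0805 -0.0571]
disp [0.4785 0.1468] in machine of rect centre [-0.08    0.0591]
dome [0.5893 0.1062] in machine of rect centre [0.0223 0.0003]
tabL [0.4747 0.1158] in machine of rect centre [-0.089   0.0292]
tabR [0.4829 0.0651] in machine of rect centre [-0.0896 -0.0221]
fl [0.4476 0.169 ] in machine of rect centre [-0.1068  0.0862]
fr [0.4739 0.0039] in machine of rect centre [-0.1087 -0.0809]
bl [0.6484 0.2026] in machine of rect centre [0.0969 0.0854]
br [0.6764 0.0395] in machine of rect centre [ 0.0968 -0.0801]
[-1.36210023e+00  8.78708088e-02  1.37209465e+00 -6.53047536e-06
  1.68362313e+00 -1.03091434e-01]
```

```bash
cat >> h.py <<'E'
from scipy.spatial.transform import Rotation as Ro
O=np.array([.5674,.1031,0])
def need(m,tilt):
    "tool-frame shift (mm) and turn (deg) to machine-frame point m, tilt deg"
    o=robot.get_obs(); T=Ro.from_euler('xyz',o['ee_rot'])
    G=Ro.from_euler('z',YAW)*Ro.from_euler('x',np.pi)*Ro.from_euler('y',np.radians(tilt))
    w=O+Ro.from_euler('z',YAW).apply(m)
    mm=Ro.from_euler('z',YAW).inv().apply(np.array(o['tool_pos'])-O)
    print('machine mm',(mm*1e3).round(1),'shift mm',(T.inv().apply(w-o['tool_pos'])*1e3).round(1),'turn',np.degrees((T.inv()*G).as_rotvec()).round(2),'F',np.round(o['wrist_force'],1),'t',o['time'],'toolz',T.as_matrix()[:,2].round(3))
E
python3 -m crank '[[1,[0,0,0],[0,0,8.1]],[1,[0,0,0],[0,7.5,0]],[1,[0,0,0],[0,7.5,0]],[1,[0,0,0],[0,0,0]]]'
python3 -c "
from h import *
need([-.093,0,.2],15)"
```

```text
time: 0.5
tool_pos: [0.1657, -0.5236, 0.2037]
ee_rot: [-3.138, -0.262, 0.164]
wrist_force: [0.1, 0.2, -0.5]
width: 0.0657
finger_force: 0.0
machine mm [-502.  -549.6  203.7] shift mm [ 390.9 -551.8  110.6] turn [-0.1  -0.03 -0.34] F [ 0.1  0.2 -0.5] t 0.5 toolz [ 0.255  0.046 -0.966]
```

```bash

python3 -m crank '[[1,[0.0244,-0.0345,0.0069],[0,0,0]],[1,[0.0244,-0.0345,0.0069],[0,0,0]],[1,[0.0244,-0.0345,0.0069],[0,0,0]],[1,[0.0244,-0.0345,0.0069],[0,0,0]],[1,[0.0244,-0.0345,0.0069],[0,0,0]],[1,[0.0244,-0.0345,0.0069],[0,0,0]],[1,[0.0244,-0.0345,0.0069],[0,0,0]],[1,[0.0244,-0.0345,0.0069],[0,0,0]]]' >/dev/null
python3 -m crank '[[1,[0.0244,-0.0345,0.0069],[0,0,0]],[1,[0.0244,-0.0345,0.0069],[0,0,0]],[1,[0.0244,-0.0345,0.0069],[0,0,0]],[1,[0.0244,-0.0345,0.0069],[0,0,0]],[1,[0.0244,-0.0345,0.0069],[0,0,0]],[1,[0.0244,-0.0345,0.0069],[0,0,0]],[1,[0.0244,-0.0345,0.0069],[0,0,0]],[1,[0,0,0],[0,0,0]]]'
python3 -c "
from h import *
need([-.093,0,.11],15)"
```

```text
time: 2.1
tool_pos: [0.4562, 0.0565, 0.1999]
ee_rot: [-3.141, -0.261, 0.18]
wrist_force: [0.7, -1.0, 0.5]
width: 0.0005
finger_force: 0.0
machine mm [-117.5  -27.1  199.9] shift mm [  0.7 -26.8  93.3] turn [-0.18  0.03  0.55] F [ 0.7 -1.   0.5] t 2.1 toolz [ 0.254  0.047 -0.966]
```

```bash

python3 -m crank '[[1,[0,-0.0135,0.032],[0,0,0]],[1,[0,-0.0135,0.031],[0,0,0.5]],[1,[0,0,0.03],[0,0,0]],[1,[0,0,0],[0,0,0]],[1,[0,0,0],[0,0,0]]]'
python3 -c "
from h import *
need([-.093,0,.09],15)
snap('scene','pics/s1.png');s=snap('top','pics/t1.png')
s=dict(np.load('/tmp/scene.npz'));c=s['color'][190:300,225:340,::-1]
cv2.imwrite('pics/s1c.png',cv2.resize(c,None,fx=5,fy=5,interpolation=cv2.INTER_CUBIC))"
```

```text
time: 2.6
tool_pos: [0.4745, 0.0813, 0.1104]
ee_rot: [-3.14, -0.261, 0.161]
wrist_force: [0.8, 0.1, 0.1]
width: 0.0006
finger_force: 0.0
machine mm [-95.3  -5.8 110.4] shift mm [-3.1 -5.7 20.3] turn [ 0.04  0.07 -0.48] F [0.8 0.1 0.1] t 2.6 toolz [ 0.254  0.043 -0.966]
```

View pics/s1c.png

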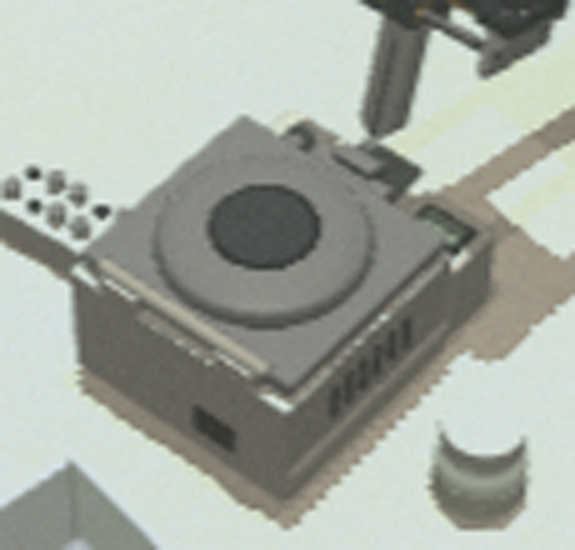

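The closed fingertips (380,130) hover just above the tab (390,165), in front of the catch (360,158). The lid is shut. I'll centre in y and descend.

```bash

python3 -m crank '[[1,[-0.003,-0.0057,0.010],[0,0,0]],[1,[0,0,0.0105],[0,0,0]],[1,[0,0,0],[0,0,0]]]'
python3 -c "
from h import *
need([-.093,0,.084],15)"
python3 -m crank '[[1,[-0.0005,0,0.002],[0,0,0]],[1,[-0.0005,0,0.002],[0,0,0]],[1,[0,0,0],[0,0,0]]]'
python3 -c "
from h import *
need([-.093,0,.080],15)"

```

```text
time: 3.0
tool_pos: [0.4756, 0.0878, 0.0883]
ee_rot: [-3.139, -0.26, 0.161]
wrist_force: [-0.3, -0.4, -0.4]
width: 0.0004
finger_force: 0.0
machine mm [-93.1   0.4  88.3] shift mm [-1.1  0.4  4.2] turn [-0.01  0.11 -0.48] F [-0.3 -0.4 -0.4] t 3.0 toolz [ 0.253  0.044 -0.966]
time: 3.3
tool_pos: [0.4762, 0.0877, 0.0856]
ee_rot: [-3.139, -0.261, 0.161]
wrist_force: [-0.1, 0.1, 1.7]
width: 0.0005
finger_force: 0.5
machine mm [-92.5   0.3  85.6] shift mm [-1.9  0.3  5.3] turn [ 0.    0.03 -0.49] F [-0.1  0.1  1.7] t 3.3 toolz [ 0.255  0.044 -0.966]
```

```bash

python3 -m crank '[[1,[-0.0006,0,0.0015],[0,0,0]],[1,[-0.0006,0,0.0015],[0,0,0]],[1,[0,0,0],[0,0,0]]]' | grep -E 'tool_pos|force'
python3 -m crank '[[1,[-0.0006,0,0.0012],[0,0,0]],[1,[0,0,0],[0,0,0]]]'| grep -E 'tool_pos|force'
python3 -c "
from h import *
need([-.093,0,.080],15)
s=snap('scene','pics/s2.png');P=cloud(s)[190:300,225:340].reshape(-1,3)
q=(P-O)@Ro.from_euler('z',YAW).as_matrix(); k=(abs(q[:,1])<.08)&(q[:,0]>-.04)&(q[:,0]<.1)&(q[:,2]<.3);print(np.percentile(q[k,2],[50,90,99]))"

```

```text
tool_pos: [0.4761, 0.0877, 0.0824]
wrist_force: [-2.4, 0.7, 2.5]
finger_force: 1.3
tool_pos: [0.4759, 0.0877, 0.0813]
wrist_force: [-2.0, -0.1, 2.5]
finger_force: 1.4
machine mm [-92.8   0.3  81.3] shift mm [-0.6  0.3  1.2] turn [ 0.01 -0.03 -0.48] F [-2.  -0.1  2.5] t 3.8 toolz [ 0.256  0.044 -0.966]
[0.15649788 0.18567524 0.19258072]
```

Lid appears to be lifting. I'll hold briefly, then retract and look.

```bash

python3 -m crank '[[1,[0,0,0],[0,0,0]],[1,[0,0,0],[0,0,0]],[1,[0,0,0],[0,0,0]],[1,[-0.005,0,-0.02],[0,0,0]],[1,[-0.02,0,-0.03],[0,0,0]],[1,[-0.03,0,-0.03],[0,0,0]],[1,[-0.03,0,-0.03],[0,0,0]],[1,[0,0,0],[0,0,0]]]' | grep -E 'tool_pos|force'
python3 -c "
from h import *
need([-.06,0,.17],60)
s=snap('scene','pics/s3.png');P=cloud(s)
q=(P-O)@Ro.from_euler('z',YAW).as_matrix()
k=(abs(q[...,1])<.07)&(q[...,0]>-.04)&(q[...,0]<.1)&(q[...,2]<.3)&(q[...,2]>.1)
k[:190]=0;k[300:]=0
x,z=q[k][:,0],q[k][:,2]
for a in np.arange(-.04,.1,.02): j=(x>a)&(x<a+.02); print(round(a,2),j.sum(),np.median(z[j]) if j.any() else '')"
```

```text
tool_pos: [0.3665, 0.0695, 0.1694]
wrist_force: [0.8, 0.0, -0.9]
finger_force: 0.0
machine mm [-203.7    0.9  169.4] shift mm [138.6  -0.3  37.9] turn [ 0.27 44.49 -0.42] F [ 0.8  0.  -0.9] t 4.65 toolz [ 0.264  0.044 -0.964]
-0.04 22 0.2138188058109099
-0.02 283 0.2067813763983316
0.0 291 0.1993294908223473
0.02 346 0.18979262126742236
0.04 391 0.17383676981156235
0.06 432 0.1543490895079047
0.08 478 0.12509493024075052
0.1 0
```

View pics/s3.png

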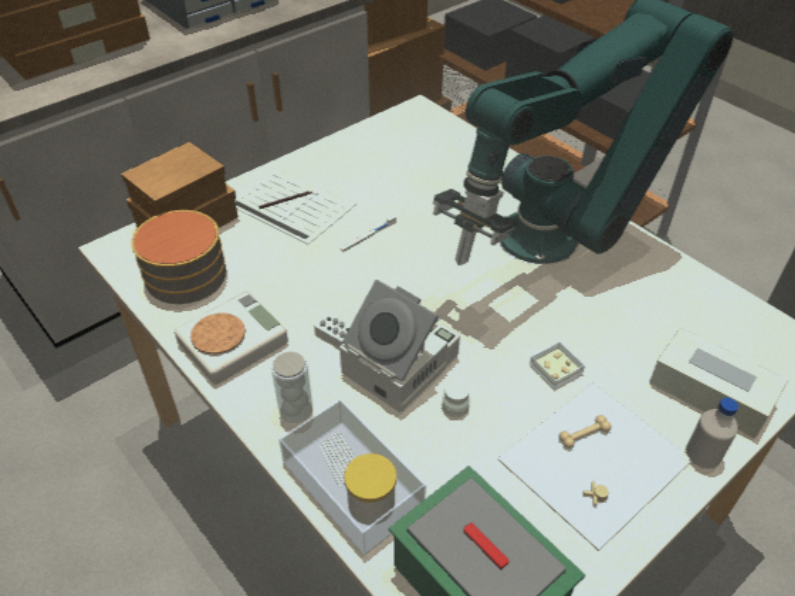

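Lid has sprung to its waiting position (lid at (390,325)), everything else unmoved. Now I'll tilt the tool and bring the tip under the lip.

```bash

python3 -m crank '[[1,[0.023,0,0.006],[0,8.5,0]],[1,[0.022,0,0.0096],[0,8.5,0]],[1,[0.020,0,0.0127],[0,8.5,0]],[1,[0.018,0,0.0156],[0,8.5,0]],[1,[0.0157,0,0.018],[0,8.5,0]],[1,[0.013,0,0.020],[0,0,0]],[1,[0,0,0],[0,0,0]]]' | grep -E 'tool_pos|force'
python3 -c "
from h import *
need([-.010,0,.178],57)
print(robot.get_obs()['joint_positions'])"
```

```text
tool_pos: [0.5069, 0.0928, 0.1589]
wrist_force: [0.1, -0.0, 1.1]
finger_force: 0.0
machine mm [-6.140e+01  1.000e-01  1.589e+02] shift mm [44.  -0.4 32.6] turn [ 0.28  0.04 -0.49] F [ 0.1 -0.   1.1] t 5.4 toolz [ 0.827  0.137 -0.545]
[-0.05510053 -0.64336626  2.33813316  0.39325732  0.49640816  1.10533359]
```

```bash

python3 -m crank '[[1,[0.0142,0,0.009],[0,0,0]],[1,[0.0142,0,0.009],[0,0,0]],[1,[0.0142,0,0.009],[0,0,0]],[1,[0,0,0],[0,0,0]]]' | grep -E 'tool_pos|force'
python3 -m crank '[[1,[0.0080,0,0.0007],[0,0,0]],[1,[0.0080,0,0.0007],[0,0,0]],[1,[0.0080,0,0.0007],[0,0,0]],[1,[0.0080,0,0.0007],[0,0,0]],[1,[0.0080,0,0.0007],[0,0,0]],[1,[0,0,0],[0,0,0]]]' | grep -E 'tool_pos|force'
python3 -c "
from h import *
need([.041,0,.229],57)
need([.075,0,.238],57)
print(robot.get_obs()['joint_positions'])"
```

```text
tool_pos: [0.5551, 0.1002, 0.1897]
wrist_force: [-0.6, 0.1, 0.5]
finger_force: 0.3
tool_pos: [0.5782, 0.1039, 0.2214]
wrist_force: [-0.7, 0.5, 0.8]
finger_force: 0.2
machine mm [ 10.8  -1.  221.4] shift mm [22.6 -1.3 21.4] turn [ 0.35 -0.71 -0.34] F [-0.7  0.5  0.8] t 6.4 toolz [ 0.834  0.137 -0.534]
machine mm [ 10.8  -1.  221.4] shift mm [48.3 -1.6 45.4] turn [ 0.35 -0.71 -0.34] F [-0.7  0.5  0.8] t 6.4 toolz [ 0.834  0.137 -0.534]
[-0.00254131 -0.47022405  2.12889853  0.29449959  0.5002188   1.223693  ]
```

```bash

python3 -m crank '[[1,[0.0058,0,0.0052],[0,0,0]],[1,[0.0058,0,0.0052],[0,0,0]],[1,[0.0058,0,0.0052],[0,0,0]],[1,[0.0058,0,0.0052],[0,0,0]],[1,[0,0,0],[0,0,0]]]' | grep -E 'tool_pos|force'
python3 -m crank '[[1,[0.0042,0,0.0053],[0,0,0]],[1,[0.0042,0,0.0053],[0,0,0]],[1,[0.0042,0,0.0053],[0,0,0]],[1,[0.0042,0,0.0053],[0,0,0]],[1,[0,0,0],[0,0,0]]]' | grep -E 'tool_pos|force'
python3 -c "
from h import *
need([.085,0,.238],57)
s=snap('scene','pics/s4.png')"
```

```text
tool_pos: [0.6077, 0.1088, 0.2277]
wrist_force: [-1.1, -0.3, 0.2]
finger_force: 0.1
tool_pos: [0.634, 0.1132, 0.2301]
wrist_force: [-0.5, 0.0, -0.2]
finger_force: 0.0
machine mm [ 67.4  -1.4 230.1] shift mm [16.1 -1.5 10.6] turn [ 0.33 -0.51 -0.35] F [-0.5  0.  -0.2] t 7.4 toolz [ 0.832  0.137 -0.537]
```

View pics/s4.png

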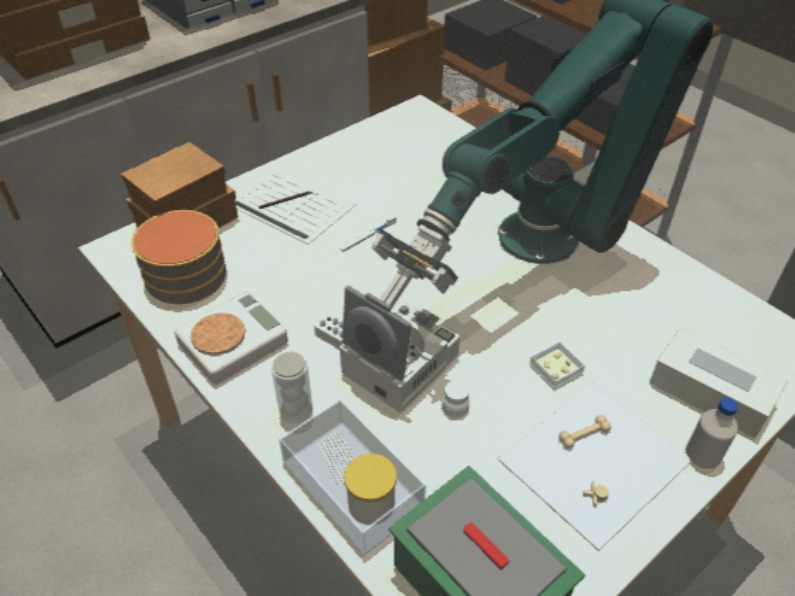

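The lid (375,335) is nearly upright with the fingertips behind it. I'll keep pushing gently.

```bash

python3 -m crank '[[1,[0.0032,0,0.0039],[0,0,0]],[1,[0.0032,0,0.0039],[0,0,0]],[1,[0.0032,0,0.0039],[0,0,0]],[1,[0.0032,0,0.0039],[0,0,0]],[1,[0,0,0],[0,0,0]]]' | grep -E 'tool_pos|force'
python3 -m crank '[[1,[0.0032,0,0.0039],[0,0,0]],[1,[0.0025,0,0.0035],[0,0,0]],[1,[0.0016,0,0.0025],[0,0,0]],[1,[0,0,0],[0,0,0]],[1,[0,0,0],[0,0,0]]]' | grep -E 'tool_pos|force'
python3 -c "
from h import *
need([.1,0,.238],57)
s=snap('scene','pics/s5.png')
P=cloud(s)
q=(P-O)@Ro.from_euler('z',YAW).as_matrix()
k=(abs(q[...,1])<.075)&(abs(q[...,1])>.035)&(q[...,0]>.06)&(q[...,0]<.18)&(q[...,2]<.3)&(q[...,2]>.12)
x,z=q[k][:,0],q[k][:,2]
for a in np.arange(.12,.28,.02): j=(z>a)&(z<a+.02); print(round(a,2),j.sum(),np.percentile(x[j],[20,50,80]).round(4) if j.any() else '')"
```

```text
tool_pos: [0.6536, 0.1163, 0.2326]
wrist_force: [-0.2, 0.1, -0.3]
finger_force: 0.0
tool_pos: [0.6652, 0.1183, 0.2331]
wrist_force: [-0.0, -0.4, 0.4]
finger_force: 0.0
machine mm [ 98.9  -1.6 233.1] shift mm [ 4.7 -1.6 -1.7] turn [ 0.32 -0.5  -0.36] F [-0.  -0.4  0.4] t 8.45 toolz [ 0.832  0.137 -0.537]
0.12 34 [0.0905 0.1042 0.1063]
0.14 46 [0.1081 0.1166 0.1217]
0.16 65 [0.1177 0.1245 0.1263]
0.18 96 [0.1161 0.1253 0.1292]
0.2 114 [0.1178 0.1242 0.1298]
0.22 99 [0.1194 0.1209 0.1249]
0.24 142 [0.1175 0.1218 0.1235]
0.26 5 [0.1181 0.1182 0.1216]
0.28 0
```

Force is zero and the lid measures about 1.72 rad, so it's past upright. I'll retract and check that it stays.

```bash

python3 -m crank '[[1,[-0.009,0,-0.0134],[0,0,0]],[1,[-0.0165,0,-0.025],[0,0,0]],[1,[-0.0165,0,-0.025],[0,0,0]],[1,[-0.0165,0,-0.025],[0,0,0]],[1,[-0.0165,0,-0.025],[0,0,0]],[1,[-0.0165,0,-0.025],[0,0,0]],[1,[0,0,0],[0,0,0]],[1,[0,0,0],[0,0,0]]]' | grep -E 'tool_pos|force'
python3 -c "
from h import *
need([-.1,0,.238],57)
s=snap('scene','pics/s6.png')
P=cloud(s)
q=(P-O)@Ro.from_euler('z',YAW).as_matrix()
k=(abs(q[...,1])<.075)&(q[...,0]>.06)&(q[...,0]<.18)&(q[...,2]<.3)&(q[...,2]>.12)
x,z=q[k][:,0],q[k][:,2]
for a in np.arange(.12,.28,.02): j=(z>a)&(z<a+.02); print(round(a,2),j.sum(),np.percentile(x[j],[20,50,80]).round(4) if j.any() else '')
t=vision.snapshot('top')
im=np.hstack([s['color'][170:310,200:350],t['color'][130:270,190:340]])[:,:,::-1]
cv2.imwrite('pics/s6c.png',cv2.resize(im,None,fx=2.6,fy=2.6,interpolation=cv2.INTER_CUBIC))"
```

```text
tool_pos: [0.5014, 0.0913, 0.2315]
wrist_force: [0.0, 0.2, 0.9]
finger_force: 0.0
machine mm [-67.   -0.5 231.5] shift mm [-12.1  -0.2 -31.3] turn [ 0.38 -0.66 -0.35] F [0.  0.2 0.9] t 9.3 toolz [ 0.834  0.137 -0.535]
0.12 66 [0.1047 0.119  0.1214]
0.14 95 [0.1184 0.1238 0.1261]
0.16 116 [0.1233 0.1276 0.1295]
0.18 153 [0.1251 0.131  0.1331]
0.2 180 [0.122  0.1326 0.1355]
0.22 242 [0.1242 0.1307 0.1356]
0.24 259 [0.1232 0.126  0.1279]
0.26 77 [0.1199 0.1238 0.1272]
0.28 0
```

View pics/s6c.png

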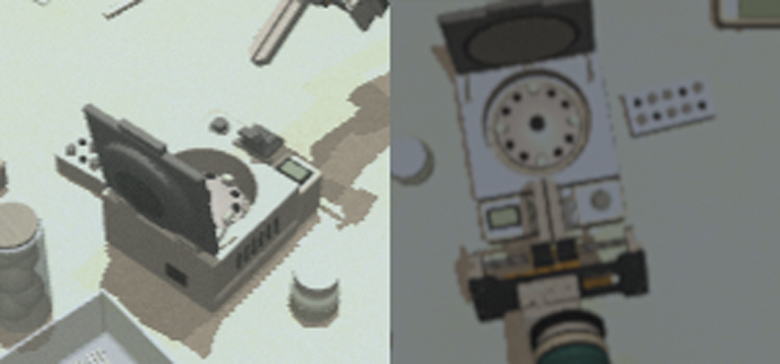

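The lid stays open, leaning back past upright, with the rotor exposed at (537,122) in the right half. Neighbouring objects are unmoved. I'll back the hand away and hand in.

```bash

python3 -m crank '[[1,[0.005,0,-0.02],[0,0,0]],[1,[0.005,0,-0.03],[0,0,0]],[1,[0.005,0,-0.03],[0,0,0]],[1,[0.005,0,-0.03],[0,0,0]],[1,[0,0,0],[0,0,0]],[1,[0,0,0],[0,0,0]]]' | grep -E 'tool_pos|force'
python3 -c "
from h import *
print(robot.get_obs()['joint_positions'])
print(robot.close_job())"
```

```text
tool_pos: [0.4893, 0.0937, 0.3052]
wrist_force: [-0.6, 1.2, -0.2]
finger_force: 0.0
[-0.04312683 -0.75330614  2.07779468  0.21821605  0.87175819  1.31316229]
the job is handed in; nothing more can be done
None
```

The centrifuge is open: I pressed the release tab, the lid sprang up, and I pushed it back until it leaned on its stop and stayed there after the hand came away. The job was handed in at about 10 s, with the short-spin key and everything loose left untouched.

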